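Close up the board test fixture

TASK

The test fixture on the bench has been left open with a circuit board in its pulled-out carrier. With the fingertips on their outer faces, and without gripping anything, gently push the carrier fully home into the fixture, and then push the raised cover over and down until it is fully shut. Leave the board lying untouched in the carrier and do not disturb the other things on the bench.

Things in the scene. Friction and masses are not known exactly. Their poses are not given: they have to be found in the camera images.
- fixture: Black board test fixture fixed to the bench, 170 (x) x 150 (y) mm in plan, walls 52 mm high. Origin: centre of its underside, on the bench. Its x axis points away from the cover's hinge (roughly away from the robot); the board carrier comes out of its open side in its +y direction. Its yaw varies by up to 0.3 rad.
- carrier (a joint): How far the aluminium board carrier is pulled out along the fixture's +y, in m: 0 = fully home (hard stop), 0.12 = outer limit. Slides with about 2 N of friction plus some damping (8 N per m/s) and stays where it is left. Counts as home below 0.004.
- carrier_end (a point): Centre of the outer (+y) face of the carrier's upright end plate, the face to push on towards the fixture's -y; the plate is 126 mm long (fixture x), 8 mm thick, and stands from 16 to 50 mm above the bench; this point is 33 mm above it. When home, the point lies at x 0, y +79 mm in the fixture's frame, with the face 4 mm outside the fixture's side.
- carrier_seat (a point): Centre of the carrier's tray floor, 22 mm above the bench, moving with the carrier; axes parallel to the fixture's. The tray is 126 x 130 mm with rims 8 mm high on three sides and the end plate on the fourth.
- cover (a joint): Opening angle of the grey cover in rad: 0 = shut, lying level (hard stop); 1.57 = upright; 1.95 = limit, leaning back towards the robot. Stiff hinge (0.28 N m of friction, 3 N at 100 mm from the hinge), so that it stays where it is left and must be pushed all the way. Counts as shut below 0.03.
- cover_hinge (a point): Middle of the cover's hinge axis, 56 mm above the bench on the fixture's near wall (x -78 mm, y 0 in the fixture's frame); the axis runs along the fixture's y. The cover's plain outer face looks towards the robot when raised and up when shut; shut, its top is 60 mm above the bench.
- cover_edge (a point): Middle of the cover's free edge, in its mid-plane, 147 mm from the hinge axis. The cover is a rigid flat panel 145 mm long, 150 mm wide (fixture y) and 8 mm thick (4 mm either side of the plane through the hinge axis); here a tab 90 mm wide and 6.5 mm thick goes on to 162 mm from the hinge. The inner face is lined with rubber.
- board: Loose green circuit board 108 x 80 x 3 mm, parts on it up to 13 mm high above its underside, lying anywhere in the carrier's tray with about 4 mm of play either way along x and 20 mm along y. Origin: centre of its underside. It rides along with the carrier; not to be touched.
- flux: Bystander: small amber bottle with a white cap, diameter 38 mm, 85 mm tall, standing. Origin: centre of its foot.
- spool: Bystander: grey solder spool standing on its flange, diameter 54 mm, 45 mm tall. Origin: centre of its foot.
- driver: Bystander: screwdriver with a black handle, about 160 mm long, lying on the bench beyond the fixture. Origin: about its middle.
Not all that is in view belongs to the job. Of the things like the fixture, leave any that is orange; of the rest the larger one is meant.

How it is judged:
On the way, in this order (a step that is already met when the one before it is completed fails the run):
1. the carrier is fully home (value of joint carrier below 0.004 m), for 0.2 s.
2. the cover is fully shut (value of joint cover below 0.03 rad), for 0.2 s.
At the end, for the whole second after the job is handed in: The carrier is within 4 mm of its inner stop and the cover within 0.03 rad of shut, in that order; the board lies flat and at rest in the carrier (within 30 mm of its middle) (value of joint carrier below 0.004 m and value of joint cover below 0.03 rad and horizontal distance between board and carrier_seat below 0.03 m and z of board in the frame of carrier_seat below 0.004 m and angle between board's own z axis and vertical below 0.08 rad and linear speed of board below 0.02 m/s); the robot touches nothing.
It fails at once if the board was touched by the fingers, lifted or tipped (z of board in the frame of carrier_seat above 0.01 m or angle between board's own z axis and vertical above 0.2 rad or contact force between the fingers and board above 1 N).
It fails at once if the fixture, carrier or cover was pushed roughly (over 80 N) (contact force between the fingers and fixture above 80 N).
It fails at once if the carrier or cover was slammed (faster than 0.5 m/s or 4 rad/s) (velocity of joint carrier below -0.5 m/s or velocity of joint cover below -4 rad/s).
It fails at once if the bottle, spool or screwdriver was moved over 20 mm, lifted or knocked over (distance of any of flux, spool, driver from where it was at the start of the episode above 0.02 m or angle between any of flux, spool's own z axis and vertical above 0.5 rad).
It fails at once if the carrier's end plate or the cover was gripped: fingers on its inner face (contact force between the fingers and carrier_c5 above 2 N or contact force between the fingers and cover_c2 above 2 N or contact force between the fingers and cover_c3 above 2 N).
It also fails if it takes over 58 s, if anything falls off the work surface, if the arm or the gripper's body presses on something with over 40 N, if the wrist force passes 120 N, or if a joint passes its speed limit or range.

ROBOT

A 6-joint arm with a two-finger parallel gripper is mounted at the origin on the work surface. World frame = base frame: x ahead of the robot, y to its left, z up, the work surface at z = 0. Lengths are in m, angles in rad, forces in N, time in s.
With the tool pointing down it reaches from about 0.35 to 0.975 m from the base axis. Payload 4.9 kg.
Tool frame: the origin (TCP) lies midway between the tips of the shut fingers; the grasp point (between the pads) lies 19 mm behind it (ctrl.hold_point_z is the distance from the TCP to the grasp point, in m); z points along the fingers, y is the line along which they close (so a half turn about z gives the same grasp; the last joint's range is limited). The gripper opens to 85 mm and grips with 20 to 120 N. Pads are 22 mm wide; open, the fingers measure 114 mm over their backs; the gripper's body (76 mm by 85 mm) begins 54 mm behind the grasp point. The pads swing forward as they close: fully open they stand 13 mm farther back than shut.
Start: joints at [1.129, 0.053, 1.613, -0, 1.476, -0.119], TCP at [0.198, 0.593, 0.231] pointing down, gripper open.
Joint ranges: [-3.01, 3.01], [-1.01, 2.22], [0.06, 2.58], [-1.02, 4.17], [0.09, 2.62], [-3.14, 3.14]. Speed limits (rad/s): [2.57, 2.57, 3.14, 3.14, 3.14, 3.14].

INTERFACE

Orientations are given as a rotation vector (axis times angle).
In Python, from station import status, viewer, finish_job, ctrl gives the robot as it stands.
- The arm moves only by the shell command python3 -m jog 'ROWS' [FORCE]. ROWS is JSON, a list of rows, each a list of 7 numbers: the turn, a rotation vector about the tool's x, y, z each as a share of 5 degrees, from -1 to 1, then the shift along the tool's x, y, z each as a share of 30 mm, from -1 to 1, then the opening, from -1 (shut) to 1 (fully open). A call has 1 to 5 rows; each row shifts and turns the commanded pose from where the row before left it, along the tool's axes as they then stand; what a row does not reach is not made up. A row lasts 1/8 s, in which the tool goes at most 62.5 mm and 10.7 degrees, less where a joint would pass 70% of its speed; a pose out of reach is approached as far as the arm can. A call with a number of a shift or a turn outside -1 to 1 is refused whole. A call with a gripper value outside its range is refused whole. The fingers move at their own pace and stop on an object; FORCE is the grip in N (left out, the last holds). Time passes only in rows, so rows that do not move let the fingers close. It gives the time, the measured TCP pose, the force, the opening and the grip force at its end, in the units of the state.
- status.get_obs(): the state, without advancing time (a new reading comes with each control period).
- viewer.get_image(name): name is "side" or "top" or "wrist"; returns a dict with "img" (384x512x3 uint8, red, green, blue), "fovy" (degrees; the focal length in pixels is half the picture's height over the tangent of half this angle, whatever the lens; pixels are square), "cx", "cy" (the principal point, pixels), "rvec" (rotation vector, rad) and "tvec" (3), from world to camera coordinates, as OpenCV has them. Camera axes: x right, y down, z forward; pixel columns grow to the right and rows downward; lengths in m; the calibration is good to about 2 mm. A picture is of the moment at which its call begins. There is no depth.
- finish_job(): hands the job in; it is judged then, once.
The state is a dict: "t": time; "q": joint angles; "dq": joint speeds; "effort": joint torques, N m; "tool_pos": TCP position; "tool_rot": TCP orientation; "contact_force": force on the tool from outside, world axes, zero at the start; "wrist_torque": the same for the moment, N m; "opening": finger opening in m; "grip_force": force on a finger pad.
Only numpy, scipy, OpenCV 4.12 (cv2) and the standard library are available. Lean on these libraries where they do the work, as an engineer would, in place of code of your own. Each camera call takes 0.05 s, during which the arm holds its last target. There are 200 camera calls.

## Working session

There is one attempt and no reset: what is moved stays moved. The work goes in short steps, Python scripts to look and compute and a shell command to move; the robot and the scene stay as the last step left them, time stands still between calls to the robot, and variables do not carry over. Pictures are saved under pics/ and viewed, at most 10 in all, crops included, and the job is handed in when it is done.

```bash
mkdir -p pics; cat > h.py <<'E'
import numpy as np,cv2,json
from station import status,viewer
def snap(n,f):
    d=viewer.get_image(n); cv2.imwrite('pics/'+f+'.png',d['img'][:,:,::-1])
    json.dump({k:(np.asarray(v).tolist()) for k,v in d.items() if k!='img'},open('pics/'+f+'.json','w')); return d
def cam(f):
    d=json.load(open('pics/'+f+'.json')); R=cv2.Rodrigues(np.array(d['rvec'],float))[0]; t=np.array(d['tvec']).ravel()
    F=192/np.tan(np.radians(d['fovy'])/2); return R,t,F,d['cx'],d['cy']
def proj(f,P):
    R,t,F,cx,cy=cam(f); c=np.atleast_2d(P)@R.T+t; return np.c_[cx+F*c[:,0]/c[:,2],cy+F*c[:,1]/c[:,2]]
def ray(f,u,v):
    R,t,F,cx,cy=cam(f); return -R.T@t, R.T@np.array([(u-cx)/F,(v-cy)/F,1.])
def atz(f,u,v,z):
    o,d=ray(f,u,v); return o+d*(z-o[2])/d[2]
def tri(obs):
    A=np.zeros((3,3));b=np.zeros(3)
    for f,u,v in obs:
        o,d=ray(f,u,v); d/=np.linalg.norm(d); M=np.eye(3)-np.outer(d,d); A+=M;b+=M@o
    return np.linalg.solve(A,b)
E
python3 - <<'E'
from h import *
a=snap('top','t0')['img'];b=snap('side','s0')['img'];snap('wrist','w0')
cv2.imwrite('pics/both.png',np.vstack([cv2.resize(x,(400,300)) for x in (a,b)])[:,:,::-1])
for f in('t0','s0','w0'):
    R,t,F,cx,cy=cam(f);print(f,-R.T@t,R[2],F,cx,cy)
o=status.get_obs();print(o['tool_pos'],o['tool_rot'],o['contact_force'],o['opening'],o['t'])
E
```

```text
t0 [ 0.38146364 -0.0479589   1.2125757 ] [ 0.16506416 -0.00558863 -0.986267  ] 478.1653645615937 251.97896368944265 185.1571632345095
s0 [ 0.43985236 -0.76489032  0.68192568] [ 0.13941516  0.73092558 -0.66806528] 438.53525868215513 256.83345719603017 191.96254601570826
w0 [0.13526598 0.61378097 0.37398989] [ 0.24887838 -0.08493783 -0.96480315] 302.8638948087131 256.2578442549963 195.348796310594
[0.19805131 0.5922665  0.23033225] [-5.04773737e-01 -3.10033219e+00  2.44599400e-03] [ 0.70436693  0.2986819  -0.0211395 ] 0.08549510744918636 0.15
```

View pics/t0.png

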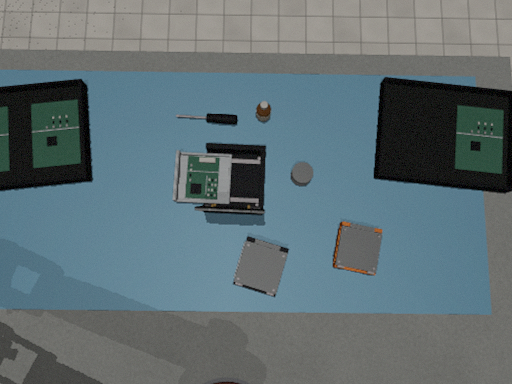

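View pics/s0.png

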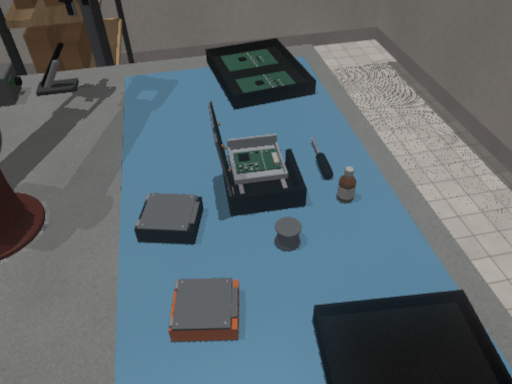

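Candidates in the top view: the open black fixture (222,180), a smaller shut black one (262,265) and an orange one (358,247). I choose the open one, which is the larger and isn't orange. Flux is at (264,108), the spool at (302,173) and the driver at (208,118). Next, a close crop to check the choice and measure.

```bash
python3 - <<'E'
import cv2
a=cv2.imread('pics/t0.png')[135:225,165:275];cv2.imwrite('pics/c1.png',cv2.resize(a,None,fx=6.5,fy=6.5,interpolation=cv2.INTER_CUBIC))
b=cv2.imread('pics/s0.png')[95:220,195:315];cv2.imwrite('pics/c2.png',cv2.resize(b,None,fx=4.8,fy=4.8,interpolation=cv2.INTER_CUBIC))
E
```

```text
(no output)
```

View pics/c1.png

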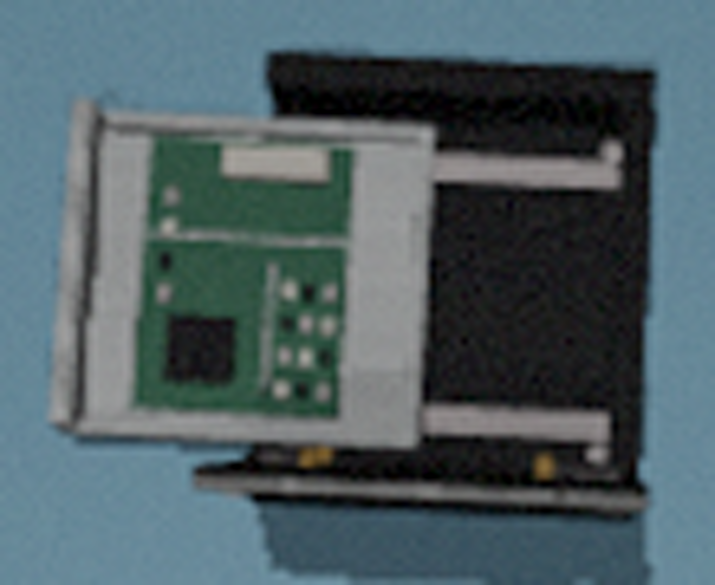

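View pics/c2.png

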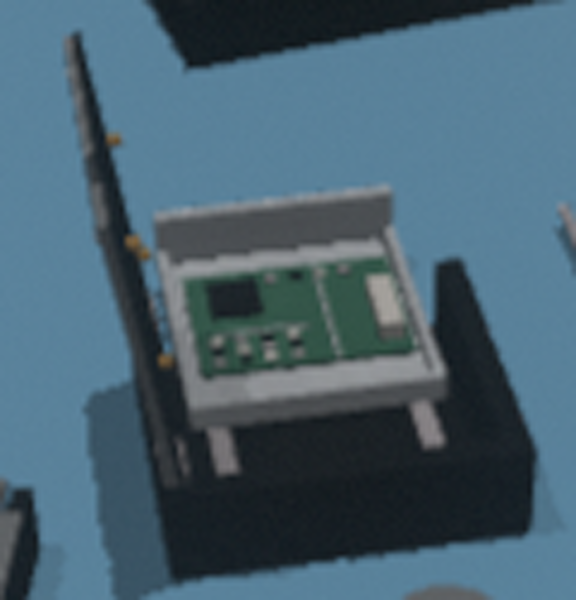

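```bash
cat > fit.py <<'E'
from h import *
from scipy.optimize import least_squares
def W(p,L):
    L=np.atleast_2d(L);c,s=np.cos(p[2]),np.sin(p[2])
    return np.c_[p[0]+c*L[:,0]-s*L[:,1],p[1]+s*L[:,0]+c*L[:,1],L[:,2]]
def cov(p,r,n,y): # r along the panel, n outwards (outer face +)
    a=p[3]; return [-.078+r*np.cos(a)-n*np.sin(a),y,.056+r*np.sin(a)+n*np.cos(a)]
E
python3 - <<'E'
from fit import *
T=lambda x,y:('t0',165+x/6.5,135+y/6.5)
S=lambda x,y:('s0',195+x/4.8,95+y/4.8)
print('plate top -x, +x',tri([T(60,425),S(157,214)]),tri([T(85,100),S(388,187)]))
print('wall far corner',tri([T(655,72),S(533,455)]), 'cover -y',tri([T(643,497),S(97,235)]),'cover +y',tri([T(197,478),S(72,37)]))
M=[(T(52,425),lambda p:[-.063,.079+p[4],.05]),(T(78,100),lambda p:[.063,.079+p[4],.05]),
(S(155,215),lambda p:[-.063,.079+p[4],.05]),(S(390,187),lambda p:[.063,.079+p[4],.05]),
(T(268,55),lambda p:[.085,.075,.052]),(T(655,72),lambda p:[.085,-.075,.052]),(S(533,455),lambda p:[.085,-.075,.052]),
(S(178,580),lambda p:[-.085,-.075,0]),(S(528,532),lambda p:[.085,-.075,0]),
(T(643,497),lambda p:cov(p,.147,0,-.075)),(T(195,478),lambda p:cov(p,.147,0,.075)),(S(97,235),lambda p:cov(p,.147,0,-.075)),(S(72,37),lambda p:cov(p,.147,0,.075))]
f=lambda p:np.concatenate([(proj(m[0],W(p,m1(p)))[0]-m[1:]) for m,m1 in [((q[0][0],) ,q[1]) for q in []]]) if 0 else np.concatenate([proj(q[0][0],W(p,q[1](p)))[0]-np.array(q[0][1:]) for q in M])
r=least_squares(f,[.42,.03,-.05,1.7,.1],loss='soft_l1')
np.save('p.npy',r.x);print(r.x);print(f(r.x).reshape(-1,2).round(1))
p=r.x
print('end',W(p,[0,.079+p[4],.033]),'hinge',W(p,[-.078,0,.056]),'edge',W(p,cov(p,.147,0,0)))
print('flux',atz('s0',346,198,0),atz('t0',264,104,.085),'spool',atz('t0',302,173,.045),'driver',atz('t0',178,117,.01),atz('t0',237,119,.01))
E
```

```text
plate top -x, +x [0.53855792 0.13558559 0.04879912] [0.66261283 0.13072514 0.0494502 ]
wall far corner [ 0.67701116 -0.08801842  0.04728299] cover -y [ 0.49379731 -0.07995613  0.19463822] cover +y [0.50035898 0.06643791 0.19863558]
[ 0.5950529  -0.01137414 -0.03519612  1.71251784  0.06730462]
[[ 0.6 -0.6]
 [ 0.3 -0.7]
 [-1.3 -0.6]
 [-0.8 -0.5]
 [ 0.2 -1.2]
 [ 0.6 -0.9]
 [ 0.1 -1.2]
 [-2.5  0.4]
 [-0.1  0.2]
 [ 1.5  0.3]
 [-0.1 -0.1]
 [ 0.5 -2.3]
 [-1.4 -1.1]]
end [[0.60020119 0.13483987 0.033     ]] hinge [[ 0.5171012  -0.00862941  0.056     ]] edge [[ 0.49635067 -0.00789877  0.20152622]]
flux [ 0.7759022  -0.08511168  0.        ] [ 0.77308388 -0.08151726  0.085     ] spool [ 0.609187   -0.17867349  0.045     ] driver [0.7604637  0.14038378 0.01      ] [ 0.75725412 -0.01359484  0.01      ]
```

```bash
python3 -m jog '[[0,0,-0.85,0,0,0,-1],[0,0,-0.85,0,0,0,-1],[0,0,-0.85,0,0,0,-1],[0,0,-0.8,0,0,0,-1],[0,0,0,0,0,0,-1]]'
python3 -m jog '[[0,0,0,-0.9,-0.9,0,-1],[0,0,0,-0.9,-0.9,0,-1],[0,0,0,-0.9,-0.9,0,-1],[0,0,0,-0.9,-0.9,0,-1],[0,0,0,-0.9,-0.9,0,-1]]'
python3 -m jog '[[0,0,0,-0.9,-0.9,0,-1],[0,0,0,-0.9,-0.9,0,-1],[0,0,0,-0.9,-0.9,0,-1],[0,0,0,-0.9,-0.9,0,-1],[0,0,0,0,0,0,-1]]'
python3 - <<'E'
from h import *
from scipy.spatial.transform import Rotation as R
o=status.get_obs();print(o['tool_pos'],R.from_rotvec(o['tool_rot']).as_matrix().round(3),o['opening'])
E
```

```text
t: 0.78
tool_pos: [0.1982, 0.5925, 0.2308]
tool_rot: [-0.049, -3.141, 0.001]
contact_force: [0.6, -1.1, -0.0]
opening: 0.0002
grip_force: 0.0
t: 1.4
tool_pos: [0.3298, 0.4526, 0.2312]
tool_rot: [0.05, 3.141, -0.0]
contact_force: [0.2, -0.6, 0.1]
opening: -0.0002
grip_force: 0.0
t: 2.02
tool_pos: [0.435, 0.3409, 0.2311]
tool_rot: [-0.055, -3.141, 0.0]
contact_force: [-1.1, 0.8, 0.2]
opening: -0.0002
grip_force: 0.0
[0.43495904 0.34086506 0.23114713] [[-0.999  0.035 -0.   ]
 [ 0.035  0.999 -0.   ]
 [ 0.    -0.    -1.   ]] -0.00024072680957209033
```

```bash
python3 -m jog '[[0,0,0,-0.95,-0.86,0,-1],[0,0,0,-0.95,-0.86,0,-1],[0,0,0,-0.95,-0.86,0,-1],[0,0,0,-0.95,-0.86,0,-1],[0,0,0,-0.95,-0.86,0,-1]]'
python3 -m jog '[[0,0,0,-0.95,-0.86,0,-1],[0,0,0,0,0,0.8,-1],[0,0,0,0,0,0.8,-1],[0,0,0,0,0,0.8,-1],[0,0,0,0,0,0,-1]]'
python3 -c "
from h import *
snap('side','s1')
a=cv2.imread('pics/s1.png')[60:220,180:340];cv2.imwrite('pics/c3.png',cv2.resize(a,None,fx=3.7,fy=3.7))"
```

```text
t: 2.65
tool_pos: [0.5725, 0.2092, 0.2312]
tool_rot: [-0.048, -3.141, -0.001]
contact_force: [-0.6, 1.1, -1.0]
opening: -0.0003
grip_force: 0.0
t: 3.28
tool_pos: [0.5979, 0.183, 0.1564]
tool_rot: [-0.047, -3.136, 0.001]
contact_force: [-0.3, -1.6, 0.1]
opening: -0.0002
grip_force: 0.0
```

View pics/c3.png

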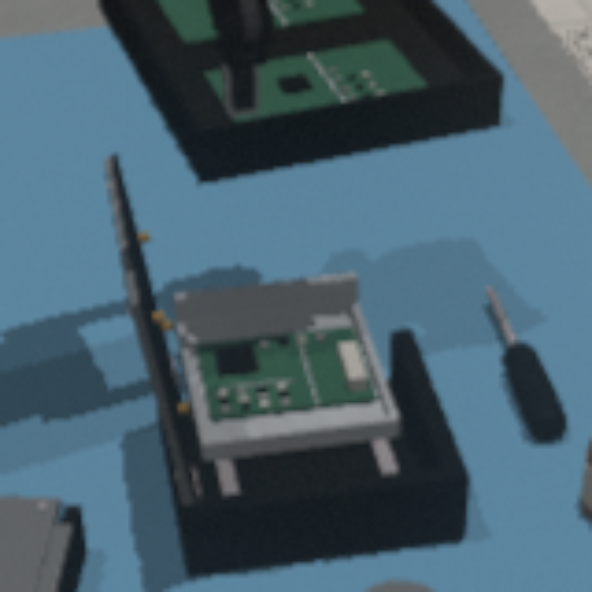

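The side crop shows the shut fingertips at about (238,105), hovering beyond the end plate. The carrier and cover have not moved. Next I lower the fingers outside the plate.

```bash
python3 -m jog '[[0,0,0,0,0,0.9,-1],[0,0,0,0,0,0.9,-1],[0,0,0,0,0,0.9,-1],[0,0,0,0,0,0.9,-1],[0,0,0,0,0,0.5,-1]]'
python3 -m jog '[[0,0,0,0,0,0,-1],[0,0,0,0,-0.4,0,-1],[0,0,0,0,-0.4,0,-1],[0,0,0,0,-0.3,0,-1],[0,0,0,0,0,0,-1]]'
```

```text
t: 3.95
tool_pos: [0.6002, 0.1829, 0.0363]
tool_rot: [0.048, 3.141, 0.0]
contact_force: [0.2, -0.0, 1.1]
opening: -0.0002
grip_force: 0.0
t: 4.58
tool_pos: [0.5993, 0.1485, 0.0369]
tool_rot: [0.05, 3.14, -0.0]
contact_force: [-0.1, 0.4, 0.1]
opening: 0.0
grip_force: 0.0
```

```bash
python3 -m jog '[[0,0,0,0,-0.3,0,-1],[0,0,0,0,-0.3,0,-1],[0,0,0,0,-0.3,0,-1],[0,0,0,0,-0.3,0,-1],[0,0,0,0,-0.3,0,-1]]'
python3 -m jog '[[0,0,0,0,-0.2,0,-1],[0,0,0,0,-0.1,0,-1],[0,0,0,0,-0.1,0,-1],[0,0,0,0,-0.1,0,-1],[0,0,0,0,0,0,-1]]'
```

```text
t: 5.2
tool_pos: [0.5976, 0.1039, 0.0364]
tool_rot: [0.048, 3.141, 0.0]
contact_force: [0.9, 2.6, 2.2]
opening: -0.0001
grip_force: 1.3
t: 5.82
tool_pos: [0.597, 0.0891, 0.0361]
tool_rot: [-0.048, -3.141, 0.001]
contact_force: [0.5, 1.3, 0.5]
opening: 0.0001
grip_force: 0.2
```

```bash
python3 -m jog '[[0,0,0,0,-0.1,0,-1],[0,0,0,0,-0.1,0,-1],[0,0,0,0,-0.07,0,-1],[0,0,0,0,0,0,-1]]'
python3 -m jog '[[0,0,0,0,-0.07,0,-1],[0,0,0,0,-0.07,0,-1],[0,0,0,0,0,0,-1]]'
```

```text
t: 6.32
tool_pos: [0.5967, 0.0824, 0.0361]
tool_rot: [-0.048, -3.141, -0.004]
contact_force: [1.3, 5.5, -0.4]
opening: 0.0002
grip_force: 2.9
t: 6.7
tool_pos: [0.5967, 0.082, 0.0363]
tool_rot: [0.049, 3.141, 0.015]
contact_force: [2.1, 18.8, -1.0]
opening: -0.0001
grip_force: 9.1
```

```bash
python3 -m jog '[[0,0,0,0,0,0,-1],[0,0,0,0,0.4,0,-1],[0,0,0,0,0.6,0,-1],[0,0,0,0,0.5,-0.3,-1],[0,0,0,0,0,-0.9,-1]]'
python3 -m jog '[[0,0,0,0,0,-0.95,-1],[0,0,0,0,0,-0.95,-1],[0,0,0,0,0,-0.95,-1],[0,0,0,0,0,-0.95,-1],[0,0,0,0,0,-0.95,-1]]'
python3 -m jog '[[0,0,0,0,0,-0.95,-1],[0,0,0,0,0,-0.95,-1],[0,0,0,0,0,-0.95,-1],[0,0,0,0.3,0,-0.5,-1],[0,0,0,0,0,0,-1]]'
python3 -c "
from h import *
snap('top','t2');snap('side','s2')
a=cv2.imread('pics/t2.png')[110:240,150:290];b=cv2.imread('pics/s2.png')[90:220,190:330]
cv2.imwrite('pics/c4.png',cv2.resize(np.hstack([a,b]),None,fx=2.85,fy=4 if 0 else 2.85))"
```

```text
t: 7.32
tool_pos: [0.5966, 0.1234, 0.0713]
tool_rot: [-0.045, -3.137, 0.001]
contact_force: [1.0, 0.8, -0.3]
opening: -0.0001
grip_force: 0.0
t: 7.95
tool_pos: [0.5981, 0.1226, 0.2166]
tool_rot: [0.048, 3.14, -0.001]
contact_force: [0.5, -1.5, -0.0]
opening: 0.0003
grip_force: 0.0
t: 8.57
tool_pos: [0.5891, 0.1228, 0.3171]
tool_rot: [0.047, 3.138, 0.0]
contact_force: [0.4, -0.5, -0.1]
opening: -0.0003
grip_force: 0.0
```

View pics/c4.png

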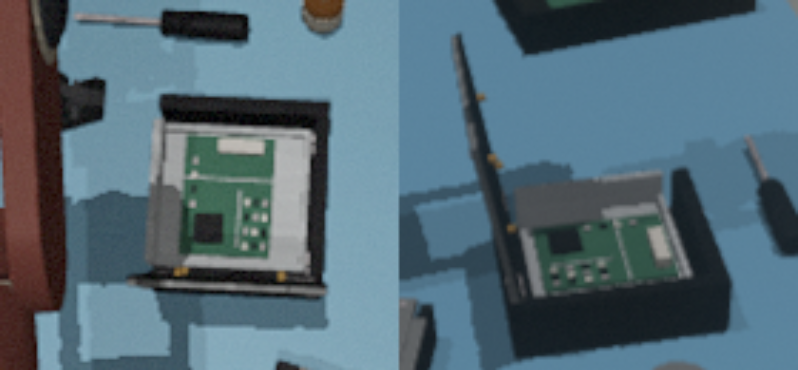

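The pictures show the carrier home: its plate at crop x 155 stands just outside the fixture's side, and the board lies in the tray. The cover is still raised. Next I move behind the cover.

```bash
python3 -m jog '[[0,0,0,0.96,-0.89,0,-1],[0,0,0,0.96,-0.89,0,-1],[0,0,0,0.96,-0.89,0,-1],[0,0,0,0.96,-0.89,0,-1],[0,0,0,0.96,-0.89,0,-1]]'
python3 -m jog '[[0,0,0,0,0,0,-1],[0,0,0,0,0,0.9,-1],[0,0,0,0,0,0.9,-1],[0,0,0,0,0,0.9,-1],[0,0,0,0,0,0,-1]]'
```

```text
t: 9.3
tool_pos: [0.4396, -0.0072, 0.3133]
tool_rot: [-0.048, -3.138, -0.0]
contact_force: [-0.5, -1.1, -0.2]
opening: 0.0
grip_force: 0.0
t: 9.93
tool_pos: [0.4396, -0.0058, 0.2306]
tool_rot: [-0.047, -3.134, -0.002]
contact_force: [0.3, -0.4, 0.4]
opening: -0.0003
grip_force: 0.0
```

```bash
python3 -m jog '[[0,0,0,0,0,0.8,-1],[0,0,0,0,0,0.8,-1],[0,0,0,0,0,0.3,-1],[0,0,0,0,0,0,-1]]'
python3 -m jog '[[0,0,0,-0.5,0,0,-1],[0,0,0,-0.5,0,0,-1],[0,0,0,-0.4,0,0,-1],[0,0,0,-0.3,0,0,-1],[0,0,0,0,0,0,-1]]'
```

```text
t: 10.42
tool_pos: [0.4413, -0.0064, 0.1775]
tool_rot: [-0.047, -3.141, -0.0]
contact_force: [0.1, -0.1, 0.3]
opening: -0.0002
grip_force: 0.0
t: 11.05
tool_pos: [0.4934, -0.0083, 0.1784]
tool_rot: [0.048, 3.139, -0.0]
contact_force: [1.0, -0.6, 0.5]
opening: 0.0001
grip_force: 0.0
```

```bash
python3 -c "
from h import *
snap('top','t3');snap('side','s3')
a=cv2.imread('pics/t3.png')[110:240,150:290];b=cv2.imread('pics/s3.png')[60:220,170:310]
b=cv2.resize(b,(140,160));a=cv2.resize(a,(172,160))
cv2.imwrite('pics/c5.png',cv2.resize(np.hstack([a,b]),None,fx=2.55,fy=2.55,interpolation=cv2.INTER_CUBIC))"
```

```text
(no output)
```

View pics/c5.png

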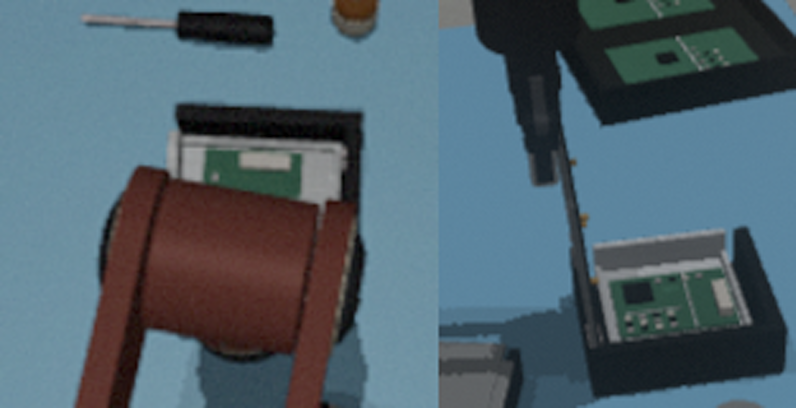

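The side part shows the fingers (545,150) on the cover's outer face, with the cover now nearly upright. I continue along the arc.

```bash
python3 -m jog '[[0,0,0,-0.3,0,0,-1],[0,0,0,-0.4,0,0.03,-1],[0,0,0,-0.5,0,0.05,-1],[0,0,0,-0.5,0,0.1,-1],[0,0,0,0,0,0,-1]]'
python3 -m jog '[[0,0,0,-0.5,0,0.17,-1],[0,0,0,-0.45,0,0.2,-1],[0,0,0,-0.4,0,0.27,-1],[0,0,0,-0.4,0,0.3,-1],[0,0,0,0,0,0,-1]]'
```

```text
t: 11.78
tool_pos: [0.5438, -0.0097, 0.1711]
tool_rot: [-0.048, -3.141, -0.0]
contact_force: [0.1, 0.2, 0.6]
opening: 0.0002
grip_force: 0.0
t: 12.4
tool_pos: [0.596, -0.0113, 0.1427]
tool_rot: [-0.048, -3.141, -0.0]
contact_force: [0.0, -0.1, 0.4]
opening: 0.0002
grip_force: 0.0
```

```bash
python3 -m jog '[[0,0,0,-0.25,0,0.4,-1],[0,0,0,-0.2,0,0.4,-1],[0,0,0,-0.2,0,0.4,-1],[0,0,0,-0.2,0,0.45,-1],[0,0,0,0,0,0,-1]]'
python3 -c "
from h import *
snap('side','s4')
b=cv2.imread('pics/s4.png')[60:220,170:330]
cv2.imwrite('pics/c6.png',cv2.resize(b,None,fx=3.5,fy=3.5,interpolation=cv2.INTER_CUBIC))"
```

```text
t: 13.02
tool_pos: [0.6199, -0.0119, 0.0918]
tool_rot: [-0.048, -3.137, -0.001]
contact_force: [-0.5, 0.1, -0.0]
opening: 0.0003
grip_force: 0.0
```

View pics/c6.png

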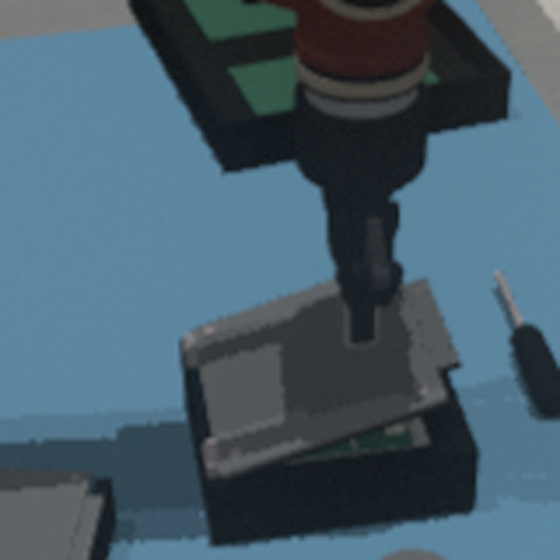

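The cover follows and stands about 15° open, with the fingertip at (362,335) on its outer face. Next I press it down.

```bash
python3 -m jog '[[0,0,0,-0.1,0,0.3,-1],[0,0,0,-0.1,0,0.3,-1],[0,0,0,0,0,0.2,-1],[0,0,0,0,0,0.15,-1],[0,0,0,0,0,0,-1]]'
python3 -m jog '[[0,0,0,0,0,0.05,-1],[0,0,0,0,0,0.05,-1],[0,0,0,0,0,0.03,-1],[0,0,0,0,0,0,-1]]'
```

```text
t: 13.7
tool_pos: [0.6267, -0.0122, 0.0652]
tool_rot: [-0.048, -3.14, -0.0]
contact_force: [-0.2, 0.1, 0.3]
opening: -0.0001
grip_force: 0.0
t: 14.2
tool_pos: [0.627, -0.0122, 0.0618]
tool_rot: [0.048, 3.141, -0.0]
contact_force: [0.1, -0.3, -0.8]
opening: -0.0002
grip_force: 0.2
```

```bash
python3 -m jog '[[0,0,0,0,0,0.05,-1],[0,0,0,0,0,0.05,-1],[0,0,0,0,0,0,-1]]'
python3 -m jog '[[0,0,0,0,0,0.05,-1],[0,0,0,0,0,0.03,-1],[0,0,0,0,0,0,-1]]'
```

```text
t: 14.58
tool_pos: [0.6271, -0.0122, 0.06]
tool_rot: [-0.048, -3.141, 0.0]
contact_force: [-3.2, -0.1, 7.0]
opening: 0.0001
grip_force: 3.5
t: 14.95
tool_pos: [0.6272, -0.0122, 0.0598]
tool_rot: [-0.047, -3.14, 0.0]
contact_force: [-9.3, 1.2, 17.1]
opening: 0.0001
grip_force: 8.8
```

Hard stop at z 0.060 with 17 N, which matches the shut height. I hold briefly, retreat and look.

```bash
python3 -m jog '[[0,0,0,0,0,0,-1],[0,0,0,0,0,0,-1],[0,0,0,0,0,-0.2,-1],[0,0,0,0,0,-0.8,-1],[0,0,0,0,0,-0.9,-1]]'
python3 -m jog '[[0,0,0,0,0,-0.9,-1],[0,0,0,0,0,-0.9,-1],[0,0,0,0,0,-0.9,-1],[0,0,0,0.5,0,-0.6,-1],[0,0,0,0,0,0,-1]]'
python3 -c "
from h import *
snap('side','s5')
b=cv2.imread('pics/s5.png')[60:260,170:370]
cv2.imwrite('pics/c7.png',cv2.resize(b,None,fx=3,fy=3,interpolation=cv2.INTER_CUBIC))"
```

```text
t: 15.58
tool_pos: [0.6263, -0.0122, 0.1128]
tool_rot: [-0.048, -3.139, -0.0]
contact_force: [0.2, -0.4, -0.4]
opening: -0.0
grip_force: 0.0
t: 16.2
tool_pos: [0.6127, -0.0119, 0.214]
tool_rot: [0.048, 3.138, -0.001]
contact_force: [1.0, 0.5, 0.4]
opening: -0.0
grip_force: 0.0
```

View pics/c7.png

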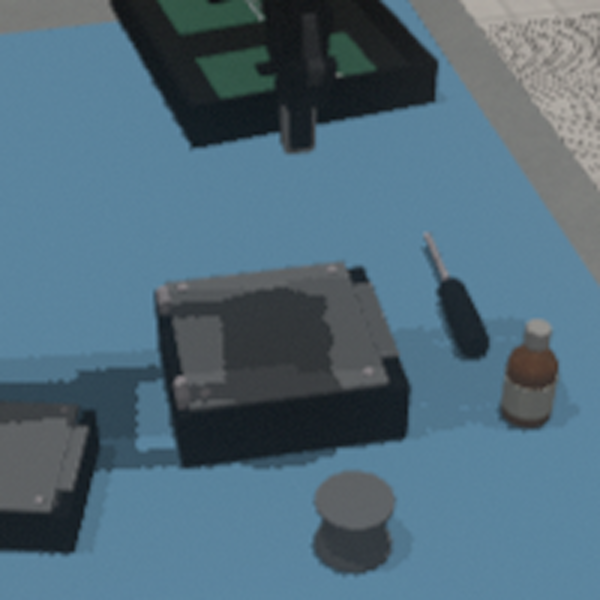

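The cover lies level and shut at (280,335). The bottle, spool and screwdriver stand undisturbed, and the fingers are clear.

```bash
python3 -c "
from station import finish_job
print(finish_job())"
```

```text
the job is handed in; nothing more can be done
None
```

The carrier is home against its stop, the cover is shut, the bystanders look undisturbed and the job is handed in; the board was last seen lying in the tray before the cover closed, and no verdict came back.

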